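Draw the glazed tile from under the planter stack and stand the jar on it

ROBOT

A 6-joint arm with a two-finger parallel gripper is mounted at the origin on the work surface. World frame = base frame: x ahead of the robot, y to its left, z up, the work surface at z = 0. Lengths are in m, angles in degrees, forces in N, time in s.
With the tool pointing down it reaches from about 0.35 to 0.775 m from the base axis. Payload 7.3 kg.
Tool frame: the origin (TCP) lies on the centre line of the jaws, within the pads' length; the fingertips stand 17 mm ahead of it and the grasp point (between the pads) lies 2 mm behind it; z points along the fingers, y is the line along which they close (so a half turn about z gives the same grasp; the last joint's range is limited). The gripper opens to 92 mm and grips with 3 to 60 N. Pads are 19 mm wide; open, the fingers measure 130 mm over their backs; the gripper's body (75 mm by 190 mm) begins 47 mm behind the grasp point.
Start: joints at [-84.454, 19.595, 87.324, -0, 73.075, -8.365], TCP at [0.126, -0.51, 0.244] pointing down, gripper open.
Joint ranges: [-145.02, 145.02], [-44.19, 115.74], [2.07, 154.8], [-57.11, 237.11], [16.16, 152.29], [-177.93, 177.93]. Speed limits (degrees/s): [147.25, 147.25, 180, 180, 180, 180].

INTERFACE

Orientations are given as [roll, pitch, yaw] about the fixed x, y, z axes, in that order (R = Rz(yaw) Ry(pitch) Rx(roll)).
In Python, from workcell import arm, snapshot, camera_params gives the robot as it stands.
- The arm moves only by the tool send_rows, never from a script. Its argument "rows" is one flat list of numbers, 5 for each row, row after row: the gripper command: -1 is fully open, 1 is shut, values between are in proportion, then the shift along the tool's x, y, z in m, then the turn about the tool's z in degrees. A call has 1 to 12 rows; each row is the pose to reach, as a shift and turn from the pose commanded when the call began, along the tool's axes at that moment; what a row does not reach only later rows make up. A row lasts 1/10 s, in which the tool goes at most 50 mm and 8.59 degrees, less where a joint would pass 70% of its speed; a pose out of reach is approached as far as the arm can. A call with a gripper value outside its range is refused whole. The fingers move at their own pace and stop on an object; "force" is the grip in N (left out, the last holds). Time passes only in rows, so rows that repeat a pose let the fingers close. It gives the time, the measured TCP pose, the force, the opening and the grip force at its end, in the units of the state.
- arm.get_state(): the state, without advancing time (a new reading comes with each control period).
- snapshot(name): name is "scene" or "top" or "wrist"; returns the picture (400x640x3 uint8, blue, green, red); there is no depth.
- camera_params(name): a dict with "K" (3x3 intrinsics, pixels), "extrinsics" (4x4, takes a point from world to camera coordinates); the wrist camera has in their place "hand_eye" (4x4, takes a point from camera to tool coordinates, whose origin is the TCP and whose axes are the flange's). Camera axes: x right, y up, looking along -z (the intrinsics and any distortion apply to the point x, -y, -z); pixel columns grow to the right and rows downward; lengths in m; the calibration is good to about 2 mm. A picture is of the moment at which its call begins: read the wrist's pose just before it. camera_params takes no time and is no camera call.
- arm.close_job(): hands the job in; it is judged then, once.
The state is a dict: "t": time; "joint_pos": joint angles; "qvel": joint speeds; "tau": joint torques, N m; "position": TCP position; "orientation": TCP orientation; "ft_force": force on the tool from outside, world axes, zero at the start; "moment": the same for the moment, N m; "opening": opening from 0.0 (shut) to 1.0 (fully open); "gripper_force": force on a finger pad.
Only numpy, scipy, OpenCV 4.12 (cv2) and the standard library are available. Lean on these libraries where they do the work, as an engineer would, in place of code of your own. Each camera call takes 0.05 s, during which the arm holds its last target. There are 200 camera calls.

TASK

Draw the thin glazed tile out from under the stacked saucers and planter: press lightly on the cork block at its bare end and slide it along its channel until it is fully home against the stand's front lip, leaving the stack untouched by you and standing square behind the crossbar. Then lift the glass jar and stand it gently upright in the middle of the tile's glazed part, and let go. The tile cracks if pressed hard or pinched; leave the trowel and the dibber alone.

Things in the scene. Friction and masses are not known exactly. Their poses are not given: they have to be found in the camera images.
- stand: Fixed low aluminium plant stand, 294 mm long (x) and 118 mm wide (y), set at a height that differs each time. Origin under its middle, -x end towards the robot. Channel floor 30 mm above the origin, 94 mm wide between two rails 12 mm wide and 4.5 mm high; it runs along x to a rear wall (inner face x = +131 mm, 5 mm high).
- stand_lip (a point): Top middle of the inner face of the stand's front lip, at x = -153 mm of the stand, 5 mm above the channel floor; axes as the stand's.
- stand_bar (a point): Middle of the stand's crossbar, which spans the channel: 5 mm thick (x), from 11 to 34 mm above the channel floor, centre at x = +25.5 mm of the stand. The tile slides beneath it; the stack behind it is held back by it.
- tile: Thin flat glazed tile, 170 (x) x 90 (y) x 7 mm, 0.25 kg, in the channel with 2 mm play at each side; origin at the centre of its underside, -x end to the front lip. Starts near the rear wall, the stack on its rear, about 60 mm bare in front of the crossbar. Fully home its front edge touches the lip (origin at x = -68 mm of the stand). It cracks if the robot pushes on it or its cork with over 25 N.
- tile_end (a point): Point in the tile's top plane, 16 mm from its front edge, under the rough cork block on the bare end (50 mm long, 86 mm wide, 2 mm from the front edge). The cork rises 1 to 26 mm above the tile, differently each time: find its top by feel. Too wide to grip; shut fingertips pressed on it drag the tile: 10 to 17 N does it, less slips (glaze friction 0.2, cork 0.55). Cork gives 1 mm per 12 N.
- tile_spot (a point): Middle of the tile's flat glazed part, on its top, 26 mm behind its centre (x = +26 mm of the tile), where the jar is to stand once the tile is home. The glazed part runs from the cork block to the tile's rear edge, 118 mm. At the start the stack covers this spot.
- saucer_low: Upturned rectangular terracotta saucer, bottom of the stack, 90 (x) x 120 (y) x 16 mm, 0.15 kg; origin at the centre of its underside. It lies on the tile behind the crossbar; when the tile is drawn out it settles 2.5 mm lower on the rails.
- saucer_high: The same kind of saucer, second in the stack; origin at the centre of its underside.
- planter: Turquoise ceramic square planter with small succulents, top of the stack, 80 x 80 x 48 mm and plants to about 65 mm, 0.18 to 0.33 kg; origin at the centre of its underside, z up.
- jar: Round glass jar with a wire-clipped glass lid, 60 mm across, 75 mm high (77 over the wire), rubber ring 62 mm across at 60 to 64 mm; about 0.24 kg. Stands on the table left or right of the stand. Origin at the centre of its underside, z up.
- trowel: Small steel trowel with a wooden handle, lying on the table, 270 mm long; origin near its neck. Bystander.
- dibber: Wooden T-handled dibber lying on the table, 180 mm long, 24 mm thick; origin near the middle of its shaft, x along the shaft. Bystander.
Things that resemble listed ones, but are neither listed nor needed, are in the scene too. What is shaped like the tile but purple or red is not meant.

How it is judged:
By the outcome, as a careful person would: the job done as asked, in the order asked, and still so for the second after the job is handed in, with the robot touching nothing.
It also fails if it takes over 72 s, if anything falls off the work surface, if the arm or the gripper's body presses on something with over 40 N, if the wrist force passes 120 N, or if a joint passes its speed limit or range.

## Working session

There is one attempt and no reset: what is moved stays moved. The work goes in short steps, Python scripts to look and compute and a tool call to move; the robot and the scene stay as the last step left them, time stands still between calls to the robot, and variables do not carry over. Pictures are saved under pics/ and viewed, at most 10 in all, crops included, and the job is handed in when it is done.

Besides the shell and the picture viewer there is one more tool, called after "Emit:" by a JSON object that holds its "api" and its "payload". send_rows: Moves the arm, as the interface text tells. Its arguments: {"type":"object","properties":{"rows":{"type":"array"},"force":{"type":"number"}},"required":["rows"]}

```bash
mkdir -p pics
cat > h.py <<'E'
import numpy as np, cv2
from workcell import arm, snapshot, camera_params
from scipy.spatial.transform import Rotation as R
def cam(name):
    p=camera_params(name); K=np.array(p['K'])
    if 'extrinsics' in p: M=np.linalg.inv(np.array(p['extrinsics']))
    else:
        s=arm.get_state(); T=np.eye(4); T[:3,:3]=R.from_euler('xyz',s['orientation'],degrees=True).as_matrix(); T[:3,3]=s['position']
        M=T@np.array(p['hand_eye'])
    return K,M,p
def ray(K,M,u,v):
    d=np.linalg.inv(K)@[u,v,1]; d=np.array([d[0],-d[1],-d[2]]); return M[:3,3],M[:3,:3]@d
def onz(K,M,u,v,z):
    o,d=ray(K,M,u,v); return o+d*(z-o[2])/d[2]
def proj(K,M,P):
    q=np.linalg.inv(M)@np.append(P,1); q=K@[q[0],-q[1],-q[2]]; return q[:2]/q[2]
E
python3 - <<'E'
from h import *
for n in ("scene","top"):
    K,M,p=cam(n); print(n,[k for k in p],K.round(1).tolist(),M.round(3).tolist()); cv2.imwrite(f'pics/{n}0.png',snapshot(n))
print(arm.get_state())
E
```

```text
scene ['K', 'extrinsics'] [[373.1, 0.0, 313.6], [0.0, 373.1, 196.6], [0.0, 0.0, 1.0]] [[-0.281, -0.57, 0.772, 1.075], [0.96, -0.164, 0.229, 0.179], [-0.004, 0.805, 0.593, 0.515], [0.0, 0.0, 0.0, 1.0]]
top ['K', 'extrinsics'] [[389.4, 0.0, 318.7], [0.0, 389.4, 205.3], [0.0, 0.0, 1.0]] [[-0.001, 0.998, -0.068, 0.426], [-1.0, -0.001, -0.003, 0.008], [-0.003, 0.068, 0.998, 1.108], [0.0, 0.0, 0.0, 1.0]]
{'t': 0.1, 'joint_pos': array([-8.44563005e+01,  1.96317283e+01,  8.73695050e+01, -1.23626483e-03,
        7.30743742e+01, -8.36501930e+00]), 'qvel': array([-0.0814996 , -0.06306252, -0.13450443, -0.05844978,  0.04007682,
        0.12961107]), 'tau': array([ 2.34863459e-03, -4.32003415e+01, -2.44694835e+01,  7.20058288e-02,
        5.25650731e-02, -5.10323014e-05]), 'position': array([ 0.12618283, -0.5092791 ,  0.24313465]), 'orientation': array([-1.79925025e+02, -9.82964446e-03,  1.39090731e+01]), 'ft_force': array([-0.07031413,  1.13363451,  0.31611504]), 'moment': array([-0.05878916, -0.05616338,  0.00372683]), 'gripper_force': 0.0, 'opening': 0.9986253992493541}
```

View pics/scene0.png

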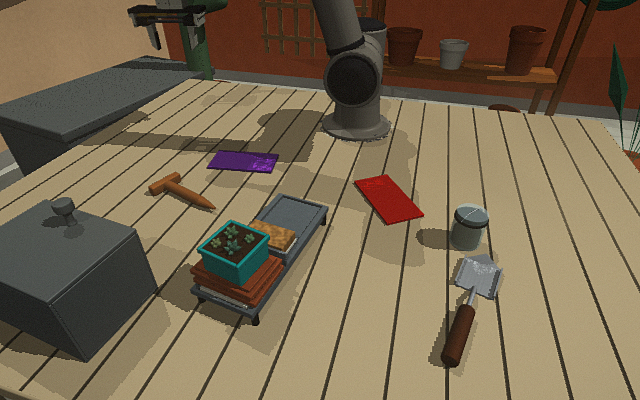

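View pics/top0.png

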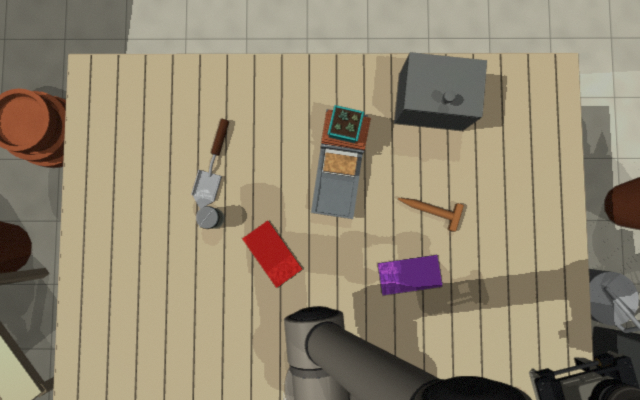

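The scene view shows the stand at about (260,255), with the cork at (275,237). The purple (243,161) and red (388,198) slabs are decoys. The jar is at (470,227), and the trowel blade is next to it. I'll enlarge the top view to measure.

Run:
```python
from h import *
im=cv2.imread('pics/top0.png')
cv2.imwrite('pics/topc.png',cv2.resize(im[95:235,185:380],None,fx=4,fy=4,interpolation=cv2.INTER_CUBIC))
```

```text
(no output)
```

View pics/topc.png

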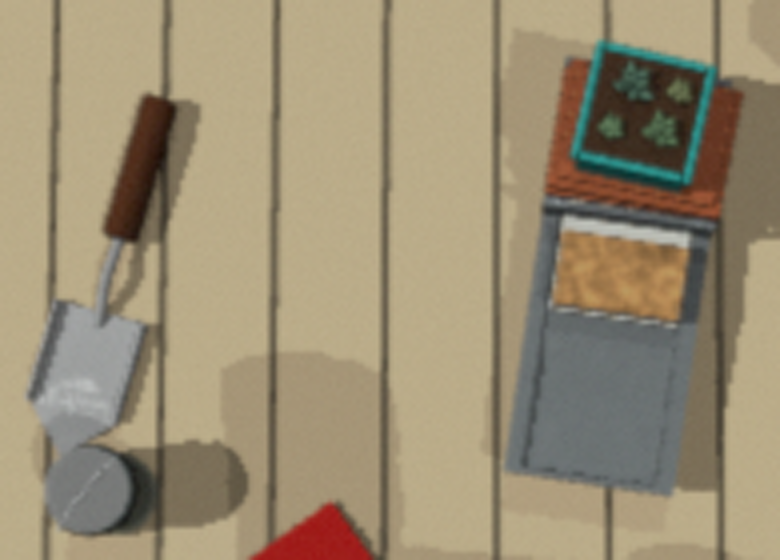

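The crop shows the stand's front outer corners at crop (507,470) and (670,494). The cork spans (553,230)–(690,322), the crossbar is at about (630,210), and the jar lid is at (90,490) with the trowel tip just behind it at (65,450). The jar is the only round glass-lidded object. Next is a scene crop to get heights.

Run:
```python
from h import *
im=cv2.imread('pics/scene0.png')
cv2.imwrite('pics/scenec.png',cv2.resize(im[180:330,185:345],None,fx=4,fy=4,interpolation=cv2.INTER_CUBIC))
```

```text
(no output)
```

View pics/scenec.png

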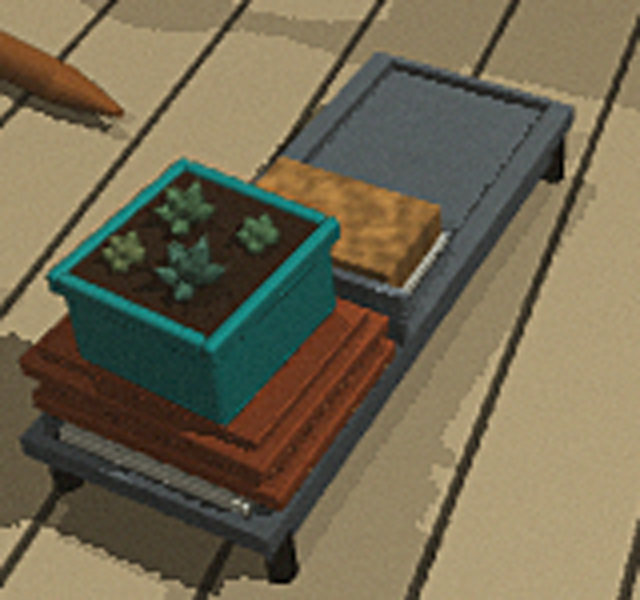

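The scene crop shows the front lip corners at crop (570,105) and (380,55), and the cork's top front-left corner at (440,207). I'll triangulate these.

Run:
```python
from h import *
S=cam('scene');T=cam('top')
def tri(s,t):
    o1,d1=ray(*S[:2],185+s[0]/4,180+s[1]/4); o2,d2=ray(*T[:2],185+t[0]/4,95+t[1]/4)
    d1/=np.linalg.norm(d1);d2/=np.linalg.norm(d2)
    a=np.linalg.lstsq(np.c_[d1,-d2],o2-o1,rcond=None)[0]
    p,q=o1+a[0]*d1,o2+a[1]*d2
    return ((p+q)/2).round(4),np.linalg.norm(p-q).round(4)
print('FL',tri((570,105),(507,470)),'FR',tri((380,55),(670,494)))
print('corkFL',tri((440,207),(553,305)))
print('planter +y front rim',tri((338,225),(573,165)),tri((183,160),(692,187)))
for z in (0.06,0.075,0.09): print(z,[onz(*T[:2],185+u/4,95+v/4,z).round(4)[:2].tolist() for u,v in ((507,470),(670,494))])
j=onz(*T[:2],185+90/4,95+490/4,0.075);print('jar',j, 'trowel tip',onz(*T[:2],185+65/4,95+450/4,0.0),'trowel mid',onz(*T[:2],185+103/4,95+312/4,0.01))
# scene jar
im=cv2.imread('pics/scene0.png')
print('jar px scene', proj(*S[:2],[j[0],j[1],0.075]),proj(*S[:2],[j[0],j[1],0]))
p,h=cam('wrist')[2],None;print(p)
```

```text
FL (array([0.4786, 0.0314, 0.038 ]), np.float64(0.0015)) FR (array([ 0.4619, -0.0805,  0.0361]), np.float64(0.002))
corkFL (array([ 0.5905, -0.0009,  0.0551]), np.float64(0.0002))
planter +y front rim (array([ 0.6729, -0.0136,  0.113 ]), np.float64(0.0)) (array([ 0.6572, -0.0896,  0.1164]), np.float64(0.0016))
0.06 [[0.4777, 0.0302], [0.4614, -0.0795]]
0.075 [[0.477, 0.0299], [0.4609, -0.0782]]
0.09 [[0.4762, 0.0296], [0.4604, -0.077]]
jar [0.46401554 0.30686884 0.075     ] trowel tip [0.49535081 0.34690364 0.        ] trowel mid [0.59305076 0.31869055 0.01      ]
jar px scene [470.90897785 210.99037128] [461.6984522 240.285456 ]
{'K': array([[282.3758385 ,   0.        , 315.48553127],
       [  0.        , 282.3758385 , 203.97253884],
       [  0.        ,   0.        ,   1.        ]]), 'hand_eye': array([[ 3.56560249e-04,  9.61782060e-01,  2.73815892e-01,
         7.30961964e-02],
       [ 9.99999930e-01, -3.72950140e-04,  7.80279556e-06,
         1.83555328e-04],
       [ 1.09624264e-04,  2.73815870e-01, -9.61782126e-01,
        -1.40414880e-01],
       [ 0.00000000e+00,  0.00000000e+00,  0.00000000e+00,
         1.00000000e+00]])}
```

Estimates: stand yaw about −8.5°, lip middle near (0.475, −0.025), channel floor z ≈ 0.032, cork top z ≈ 0.055. The cork press point is near (0.600, −0.044). I'll move above it with the fingers shut.

Emit:
{"api": "send_rows", "payload": {"rows": [1,0.572,-0.338,0,22.4,1,0.572,-0.338,0,22.4,1,0.572,-0.338,0,22.4,1,0.572,-0.338,0,22.4,1,0.572,-0.338,0,22.4,1,0.572,-0.338,0,22.4,1,0.572,-0.338,0,22.4,1,0.572,-0.338,0,22.4,1,0.572,-0.338,0,22.4,1,0.572,-0.338,0,22.4,1,0.572,-0.338,0,22.4,1,0.572,-0.338,0,22.4], "force": 20}}

```text
t: 1.3
position: [0.5514, -0.0912, 0.2434]
orientation: [180.0, 0.0, -8.5]
ft_force: [1.3, -0.8, -0.5]
opening: 0.018
gripper_force: 0.0
```

Emit:
{"api": "send_rows", "payload": {"rows": [1,0,0,0,0]}}

```text
t: 1.4
position: [0.5532, -0.0885, 0.2428]
orientation: [-179.9, -0.0, -8.2]
ft_force: [0.4, -0.5, -0.1]
opening: 0.002
gripper_force: 0.0
```

Emit:
{"api": "send_rows", "payload": {"rows": [1,0.04,-0.051,0,0,1,0.04,-0.051,0,0,1,0.04,-0.051,0,0]}}

```text
t: 1.7
position: [0.5979, -0.0473, 0.2428]
orientation: [-180.0, 0.1, -8.4]
ft_force: [0.6, -0.6, 0.6]
opening: 0.005
gripper_force: 0.0
```

Run:
```python
from h import *
K,M,p=cam('wrist'); im=snapshot('wrist'); cv2.imwrite('pics/w1.png',im); np.savez('w1.npz',K=K,M=M)
s=arm.get_state();print(s['position'],s['orientation'])
```

```text
[ 0.59710181 -0.04837083  0.24289869] [ 1.79977262e+02  9.46407174e-02 -8.41891463e+00]
```

View pics/w1.png

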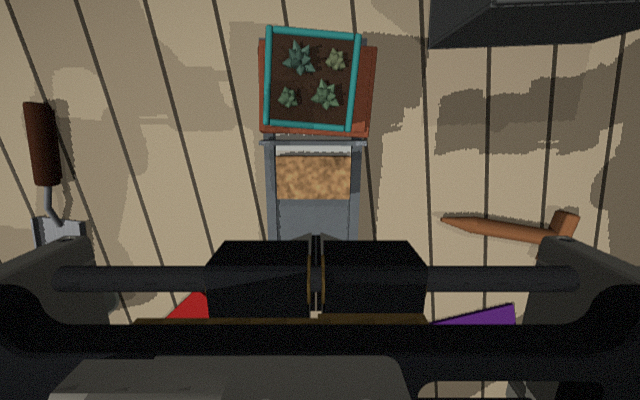

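The wrist view shows the cork at (276–351, 157–199), the crossbar at row 142, and the stand's outer edges at about columns 268 and 360 at row 225. The stand is aligned with the tool.

Run:
```python
from h import *
d=np.load('w1.npz');K,M=d['K'],d['M']
im=cv2.imread('pics/w1.png');hsv=cv2.cvtColor(im,cv2.COLOR_BGR2HSV)
m=cv2.inRange(hsv,(8,90,110),(25,255,255));m[:148]=0;m[215:]=0;m[:,:265]=0;m[:,365:]=0
m=cv2.morphologyEx(m,cv2.MORPH_CLOSE,np.ones((5,5)));c=max(cv2.findContours(m,0,2)[0],key=cv2.contourArea);print(cv2.boundingRect(c),cv2.minAreaRect(c))
x,y,w,h=cv2.boundingRect(c)
for z in (.05,.055,.06):
    P=[onz(K,M,u,v,z)[:2] for u,v in ((x,y+h),(x+w,y+h),(x,y),(x+w,y))]
    print(z,np.round(P,4).tolist(),np.linalg.norm(P[0]-P[1]),np.linalg.norm(P[0]-P[2]))
g=cv2.cvtColor(im,cv2.COLOR_BGR2GRAY)
for r in (205,225): print(r,g[r,258:290].tolist(),g[r,340:372].tolist())
for u,v in ((268,225),(360,225)): print(onz(K,M,u,v,.0365))
```

```text
(276, 157, 75, 42) ((313.0, 177.5), (41.0, 74.0), 90.0)
0.05 [[0.5895, 0.0022], [0.5762, -0.0884], [0.6395, -0.0071], [0.6268, -0.094]] 0.09155294117729591 0.050937568628776554
0.055 [[0.5907, 0.0013], [0.5776, -0.0879], [0.64, -0.0079], [0.6275, -0.0935]] 0.09017864234821518 0.050172946105211974
0.06 [[0.5919, 0.0004], [0.579, -0.0875], [0.6405, -0.0086], [0.6281, -0.0929]] 0.0888043435191345 0.04940832358164728
205 [62, 116, 138, 137, 138, 136, 137, 134, 120, 91, 99, 100, 99, 95, 97, 98, 100, 99, 44, 58, 61, 101, 99, 89, 89, 90, 88, 88, 98, 94, 102, 90] [93, 91, 90, 91, 94, 93, 92, 95, 80, 64, 98, 99, 101, 100, 101, 99, 97, 97, 97, 103, 99, 103, 104, 102, 101, 100, 102, 102, 106, 100, 39, 40]
225 [135, 121, 59, 55, 60, 96, 137, 139, 138, 119, 99, 100, 98, 103, 99, 93, 99, 99, 83, 60, 62, 67, 84, 102, 101, 100, 99, 102, 98, 102, 100, 101] [104, 100, 100, 104, 100, 101, 101, 100, 61, 84, 103, 96, 99, 101, 103, 101, 99, 99, 103, 102, 102, 107, 106, 99, 105, 101, 102, 100, 102, 102, 105, 99]
[0.55317126 0.02139708 0.0365    ]
[ 0.53575356 -0.09733202  0.0365    ]
```

Emit:
{"api": "send_rows", "payload": {"rows": [1,0.001,-0.003,0.05,0,1,0.001,-0.003,0.1,0,1,0.001,-0.003,0.14,0,1,0.001,-0.003,0.152,0,1,0.001,-0.003,0.156,0,1,0.001,-0.003,0.156,0,1,0.001,-0.003,0.156,0]}}

```text
t: 2.45
position: [0.6001, -0.0463, 0.0901]
orientation: [180.0, -0.2, -8.5]
ft_force: [-0.2, 0.1, 0.4]
opening: 0.001
gripper_force: 0.0
```

Emit:
{"api": "send_rows", "payload": {"rows": [1,0,0,0.001,0,1,0,0,0.002,0,1,0,0,0.002,0]}}

```text
t: 2.75
position: [0.599, -0.0457, 0.0862]
orientation: [180.0, -0.0, -8.5]
ft_force: [0.1, -0.5, 0.5]
opening: 0.006
gripper_force: 0.0
```

Emit:
{"api": "send_rows", "payload": {"rows": [1,0,0,0.001,0,1,0,0,0.002,0,1,0,0,0.002,0,1,0,0,0.002,0]}}

```text
t: 3.15
position: [0.5988, -0.0457, 0.0836]
orientation: [180.0, 0.0, -8.5]
ft_force: [-0.0, 0.3, 0.3]
opening: 0.005
gripper_force: 0.0
```

Emit:
{"api": "send_rows", "payload": {"rows": [1,0,0,0.001,0,1,0,0,0.0015,0,1,0,0,0.0015,0,1,0,0,0.0015,0]}}

```text
t: 3.55
position: [0.5989, -0.0457, 0.0822]
orientation: [180.0, -0.0, -8.5]
ft_force: [-0.9, 0.0, -0.2]
opening: 0.004
gripper_force: 0.0
```

Tips are at 0.065 with no contact, so I'll continue singly.

Emit:
{"api": "send_rows", "payload": {"rows": [1,0,0,0.001,0,1,0,0,0.0015,0,1,0,0,0.0015,0]}}

```text
t: 3.85
position: [0.5988, -0.0457, 0.0806]
orientation: [180.0, 0.0, -8.5]
ft_force: [-0.9, -0.1, 0.9]
opening: 0.006
gripper_force: 0.0
```

Emit:
{"api": "send_rows", "payload": {"rows": [1,0,0,0.001,0,1,0,0,0.0015,0,1,0,0,0.0015,0]}}

```text
t: 4.15
position: [0.5988, -0.0457, 0.0791]
orientation: [180.0, 0.0, -8.5]
ft_force: [-0.5, 0.1, -0.3]
opening: 0.003
gripper_force: 0.0
```

Emit:
{"api": "send_rows", "payload": {"rows": [1,0,0,0.001,0,1,0,0,0.0015,0,1,0,0,0.0015,0]}}

```text
t: 4.45
position: [0.5988, -0.0457, 0.0776]
orientation: [180.0, 0.0, -8.5]
ft_force: [0.2, 0.2, -1.1]
opening: 0.008
gripper_force: 0.0
```

Emit:
{"api": "send_rows", "payload": {"rows": [1,0,0,0.001,0,1,0,0,0.0015,0,1,0,0,0.0015,0]}}

```text
t: 4.75
position: [0.5989, -0.0457, 0.0762]
orientation: [180.0, 0.0, -8.5]
ft_force: [0.5, 0.2, -0.8]
opening: 0.003
gripper_force: 0.0
```

Emit:
{"api": "send_rows", "payload": {"rows": [1,0,0,0.001,0,1,0,0,0.0015,0,1,0,0,0.0015,0]}}

```text
t: 5.05
position: [0.5989, -0.0457, 0.0755]
orientation: [180.0, -0.0, -8.5]
ft_force: [-2.6, 0.7, 6.7]
opening: 0.008
gripper_force: 3.2
```

Contact is at TCP z ≈ 0.076, so the cork top is about 0.059. I'll add a bit for about 13 N.

Emit:
{"api": "send_rows", "payload": {"rows": [1,0,0,0.0005,0,1,0,0,0.001,0,1,0,0,0.001,0]}}

```text
t: 5.35
position: [0.5989, -0.0457, 0.0751]
orientation: [180.0, -0.0, -8.5]
ft_force: [-3.6, 1.3, 10.6]
opening: 0.002
gripper_force: 5.3
```

Emit:
{"api": "send_rows", "payload": {"rows": [1,0,0,0.0005,0,1,-0.002,0,0.0005,0,1,-0.004,0,0.0005,0,1,-0.007,0,0.0005,0,1,-0.01,0,0.0005,0,1,-0.01,0,0.0005,0]}}

```text
t: 5.95
position: [0.5913, -0.0447, 0.0754]
orientation: [180.0, -0.4, -8.5]
ft_force: [2.9, -0.6, 7.6]
opening: 0.007
gripper_force: 4.0
```

```bash
cat > corkx.py <<'E'
from h import *
import sys
# cork front edge along stand x via wrist camera, plus TCP along same axis
K,M,p=cam('wrist'); s=arm.get_state(); im=snapshot(sys.argv[1]) if 0 else snapshot('wrist'); cv2.imwrite('pics/w_%s.png'%sys.argv[1],im)
K2,M2,_=cam('top'); t=snapshot('top'); cv2.imwrite('pics/t_%s.png'%sys.argv[1],t)
ax=np.array([.989,-.147])
for n,i,k,m_ in (('w',im,K,M),('t',t,K2,M2)):
    m=cv2.inRange(cv2.cvtColor(i,cv2.COLOR_BGR2HSV),(8,100,100),(22,255,255))
    if n=='t': m[:,:300]=0;m[:,370:]=0;m[:142]=0;m[230:]=0
    c=max(cv2.findContours(m,0,2)[0],key=cv2.contourArea); q=c[:,0,:]
    P=np.array([onz(k,m_,u,v,.059)[:2] for u,v in q])@ax
    print(n,cv2.boundingRect(c),'cork along:',P.min().round(4),P.max().round(4))
print('tcp',s['position'],s['position'][:2]@ax,s['ft_force'])
E
python3 corkx.py a
```

```text
w (200, 101, 232, 44) cork along: 0.6539 0.6761Traceback (most recent call last):
  File "corkx.py", line 10, in <module>
    c=max(cv2.findContours(m,0,2)[0],key=cv2.contourArea); q=c[:,0,:]
ValueError: max() iterable argument is empty
```

View pics/w_a.png

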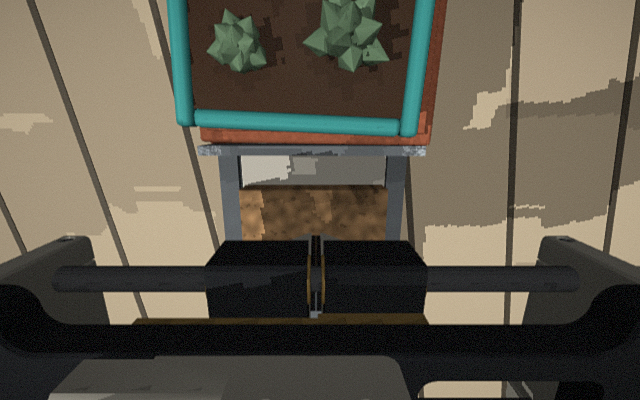

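```bash
python3 -c "
from h import *
print(arm.get_state()['ft_force'],arm.get_state()['position'])"
```

```text
[ 2.29800487 -0.21756251  7.53637185] [ 0.59133835 -0.04475968  0.07528601]
```

The wrist view shows the cork's rear edge at row 185 and the bar at row 150, with the stack square behind it. I'll use that rear edge to track the tile.

```bash
cat > rear.py <<'E'
from h import *
import sys
K,M,p=cam('wrist'); s=arm.get_state()
im=snapshot('wrist') if len(sys.argv)<2 else cv2.imread(sys.argv[1])
b=im[100:238,265:365].astype(float).mean(1); sat=b[:,2]-b[:,0]  # red-blue per row
r=int(np.argmax((sat[50:]>35)&(np.arange(len(sat)-50)>10)))+150
ax=np.array([.989,-.147])
print('row',r,'rear edge',onz(K,M,315,r,.059)[:2]@ax,'tcp',s['position'][:2]@ax,'z',s['position'][2],'F',s['ft_force'].round(1))
print((sat[50::4]).round())
E
python3 rear.py pics/w_a.png
python3 -c "
from h import *
d=np.load('w1.npz');print(onz(d['K'],d['M'],313,157,.059)[:2]@np.array([.989,-.147]))"
```

```text
row 190 rear edge 0.6283067435040347 tcp 0.5914133041401353 z 0.07528601232560327 F [ 2.3 -0.2  7.5]
[-6. -6. 14. 14. 13. 13. 13. 11. 10. 26. 35. 40. 38. 40. 43. 43. 43. 45.
 45. 44. 44. 39.]
0.6346695121933333
```

Emit:
{"api": "send_rows", "payload": {"rows": [1,0,0,0.0005,0,1,0,0,0.001,0,1,0,0,0.001,0]}}

```text
t: 6.35
position: [0.5913, -0.0448, 0.0749]
orientation: [180.0, -0.4, -8.5]
ft_force: [0.7, -0.9, 12.6]
opening: 0.005
gripper_force: 6.5
```

```bash
sed -i 's/sat\[50:\]>35/sat[50:]>20/; /50::4/d' rear.py; python3 rear.py
```

```text
row 186 rear edge 0.6307280808449897 tcp 0.5914196575863881 z 0.07485853412997466 F [ 0.7 -0.9 12.6]
```

Emit:
{"api": "send_rows", "payload": {"rows": [1,-0.001,0,0,0,1,-0.003,0,0,0,1,-0.006,0,0,0,1,-0.009,0,0,0,1,-0.012,0,0,0,1,-0.015,0,0,0,1,-0.018,0,0,0]}}

```text
t: 7.1
position: [0.5749, -0.0424, 0.075]
orientation: [180.0, -0.6, -8.5]
ft_force: [6.2, -1.2, 11.5]
opening: 0.003
gripper_force: 5.3
```

```bash
python3 rear.py
```

```text
row 185 rear edge 0.6146400952985828 tcp 0.5747684562643477 z 0.07504623189766726 F [ 6.2 -1.2 11.5]
```

Emit:
{"api": "send_rows", "payload": {"rows": [1,-0.001,0,0.0004,0,1,-0.004,0,0.0004,0,1,-0.007,0,0.0004,0,1,-0.01,0,0.0004,0,1,-0.013,0,0.0004,0,1,-0.016,0,0.0004,0,1,-0.019,0,0.0004,0,1,-0.022,0,0.0004,0,1,-0.025,0,0.0004,0,1,-0.028,0,0.0004,0,1,-0.031,0,0.0004,0]}}

```text
t: 8.25
position: [0.5447, -0.0379, 0.0749]
orientation: [180.0, -0.7, -8.5]
ft_force: [5.4, -0.7, 12.9]
opening: 0.009
gripper_force: 6.2
```

```bash
python3 rear.py
```

```text
row 185 rear edge 0.584244795372076 tcp 0.5443311225197174 z 0.07488391030324917 F [ 5.4 -0.7 12.9]
```

Emit:
{"api": "send_rows", "payload": {"rows": [1,-0.003,0,0,0,1,-0.007,0,0,0,1,-0.011,0,0,0,1,-0.015,0,0,0,1,-0.019,0,0,0,1,-0.023,0,0,0,1,-0.027,0,0,0,1,-0.031,0,0,0,1,-0.035,0,0,0,1,-0.038,0,0,0,1,-0.041,0,0,0,1,-0.044,0,0,0]}}

```text
t: 9.5
position: [0.501, -0.0314, 0.0747]
orientation: [180.0, -0.6, -8.5]
ft_force: [4.2, -0.8, 14.5]
opening: 0.006
gripper_force: 7.2
```

```bash
python3 rear.py
```

```text
row 185 rear edge 0.540074134458016 tcp 0.5001210448116017 z 0.07466417130322657 F [ 4.2 -0.8 14.5]
```

Remaining travel is about 14 mm. I'll go slowly and overrun slightly, since the finger slips on the cork once the tile is home.

Emit:
{"api": "send_rows", "payload": {"rows": [1,-0.001,0,0,0,1,-0.003,0,0,0,1,-0.005,0,0,0,1,-0.007,0,0,0,1,-0.009,0,0,0,1,-0.011,0,0,0,1,-0.011,0,0,0]}}

```text
t: 10.25
position: [0.4896, -0.0297, 0.0745]
orientation: [180.0, -0.6, -8.5]
ft_force: [3.5, -0.9, 16.3]
opening: 0.008
gripper_force: 7.9
```

```bash
python3 rear.py
```

```text
row 186 rear edge 0.5280186153935837 tcp 0.4886247021716972 z 0.0745438111640648 F [ 3.5 -0.9 16.3]
```

Emit:
{"api": "send_rows", "payload": {"rows": [1,-0.001,0,-0.0003,0,1,-0.002,0,-0.0003,0,1,-0.003,0,-0.0003,0,1,-0.004,0,-0.0003,0,1,-0.004,0,-0.0003,0]}}

```text
t: 10.8
position: [0.4872, -0.0294, 0.0749]
orientation: [180.0, -0.7, -8.5]
ft_force: [7.8, -0.2, 11.8]
opening: 0.007
gripper_force: 5.7
```

```bash
python3 rear.py
```

```text
row 183 rear edge 0.5271981791437598 tcp 0.4861291603033365 z 0.07490930679642617 F [ 7.8 -0.2 11.8]
```

Emit:
{"api": "send_rows", "payload": {"rows": [1,-0.001,0,0.0004,0,1,-0.002,0,0.0004,0,1,-0.003,0,0.0004,0,1,-0.003,0,0.0004,0]}}

```text
t: 11.25
position: [0.4848, -0.029, 0.0748]
orientation: [180.0, -0.8, -8.5]
ft_force: [7.4, -0.5, 12.1]
opening: 0.01
gripper_force: 6.2
```

```bash
python3 rear.py
```

```text
row 179 rear edge 0.5270957904269498 tcp 0.48370060806285486 z 0.07475459257385624 F [ 7.4 -0.5 12.1]
```

The tile is home: its rear edge stayed fixed while the fingertips slipped. I'll lift straight up and go to look at the jar.

Emit:
{"api": "send_rows", "payload": {"rows": [1,0,0,-0.005,0,1,0,0,-0.03,0,1,0,0,-0.07,0,1,0,0,-0.11,0,1,0,0,-0.15,0,-1,-0.12,-0.33,-0.15,0,-1,-0.12,-0.33,-0.15,0,-1,-0.12,-0.33,-0.15,0,-1,-0.12,-0.33,-0.15,0,-1,-0.12,-0.33,-0.15,0,-1,-0.12,-0.33,-0.15,0,-1,-0.12,-0.33,-0.15,0]}}

```text
t: 12.5
position: [0.4083, 0.3169, 0.2216]
orientation: [180.0, 0.0, -8.5]
ft_force: [1.0, 0.6, -0.8]
opening: 0.564
gripper_force: 0.0
```

Emit:
{"api": "send_rows", "payload": {"rows": [-1,-0.002,-0.012,0,0,-1,-0.002,-0.012,0,0,-1,-0.002,-0.012,0,0]}}

```text
t: 12.8
position: [0.4092, 0.3262, 0.2213]
orientation: [179.9, 0.0, -8.5]
ft_force: [0.3, -1.1, 1.0]
opening: 0.829
gripper_force: 0.0
```

Run:
```python
from h import *
K,M,p=cam('wrist'); im=snapshot('wrist'); np.savez('w2.npz',K=K,M=M); t=snapshot('top'); cv2.imwrite('pics/t2.png',t); cv2.imwrite('pics/w2.png',im)
s=arm.get_state();print(s['position'],s['orientation'])
a=cv2.resize(im[0:300],(800,375)); b=cv2.resize(t[95:235,270:450],None,fx=1.6,fy=1.6,interpolation=2)
c=np.zeros((600,800,3),np.uint8);c[:375]=a;c[375:375+b.shape[0],:b.shape[1]]=b
cv2.imwrite('pics/c2.png',c)
```

```text
[0.40964383 0.32571173 0.22160327] [ 1.79951241e+02  1.30375451e-02 -8.59823934e+00]
```

View pics/c2.png

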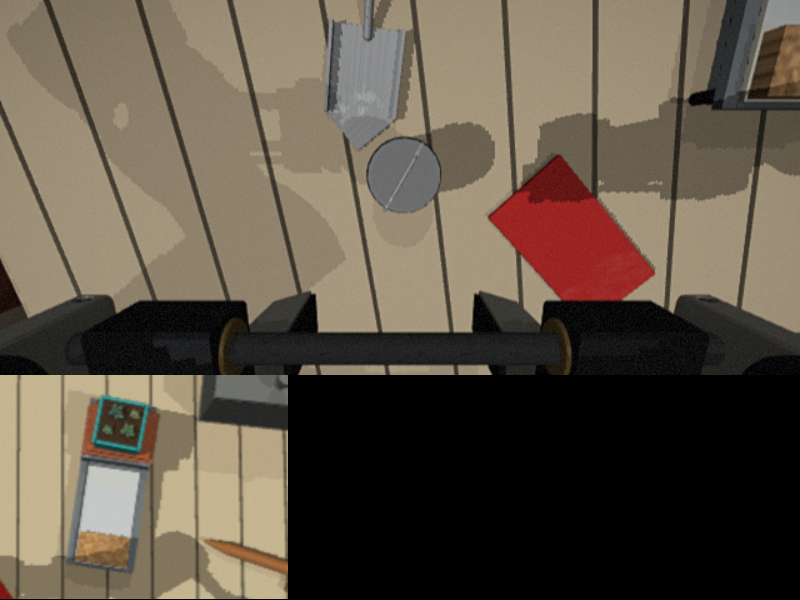

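The composite shows the jar lid at wrist pixel (323,140), with the trowel tip at (288,120). In the top view the tile lies fully forward and the stack is square behind the bar.

Run:
```python
from h import *
d=np.load('w2.npz');K,M=d['K'],d['M']
f=lambda u,v,z:onz(K,M,u/1.25,v/1.25,z).round(4)
c=f(404,175,.075);print('jar',c,'diam',np.linalg.norm(f(366.5,175,.075)-f(441,175,.075)),np.linalg.norm(f(404,137,.075)-f(404,212.5,.075)))
print('tip',f(360,150,.005))
T=cam('top');t=cv2.imread('pics/t2.png')
# tile glaze (white) region + cork in top view
m=cv2.inRange(cv2.cvtColor(t,cv2.COLOR_BGR2HSV),(0,0,165),(180,45,255));m[:,:300]=0;m[:,375:]=0;m[:140]=0;m[240:]=0
k=max(cv2.findContours(m,0,2)[0],key=cv2.contourArea);print(cv2.boundingRect(k))
q=np.array([onz(*T[:2],u,v,.039)[:2] for u,v in k[:,0]])
print('glaze',cv2.minAreaRect(q.astype(np.float32)))
```

```text
jar [0.4648 0.3096 0.075 ] diam 0.05914338509081129 0.05847777355542875
tip [0.4904 0.347  0.005 ]
(320, 152, 37, 45)
glaze ((0.5860185623168945, -0.04186966270208359), (0.08799996227025986, 0.1149534061551094), 81.5248794555664)
```

Emit:
{"api": "send_rows", "payload": {"rows": [-1,0.057,0.0084,0.05,-8,-1,0.057,0.0084,0.08,-16,-1,0.057,0.0084,0.09,-24,-1,0.057,0.0084,0.09,-30,-1,0.057,0.0084,0.09,-30,-1,0.057,0.0084,0.09,-30]}}

```text
t: 13.5
position: [0.465, 0.3096, 0.1321]
orientation: [180.0, -0.0, 21.2]
ft_force: [-1.0, -0.5, -0.1]
opening: 0.999
gripper_force: 0.0
```

Run:
```python
from h import *
s=arm.get_state();print(s['position'],s['orientation'],s['opening'])
```

```text
[0.46497863 0.3095912  0.13212412] [ 1.79991926e+02 -3.56087907e-02  2.12466051e+01] 0.999368283093028
```

Now down 95 mm, then close gently.

Emit:
{"api": "send_rows", "payload": {"rows": [-1,0,0,0.03,0,-1,0,0,0.06,0,-1,0,0,0.085,0,-1,0,0,0.0955,0,-1,0,0,0.0955,0,-1,0,0,0.0955,0], "force": 12}}

```text
t: 14.1
position: [0.4651, 0.3108, 0.0374]
orientation: [-180.0, -0.1, 21.5]
ft_force: [0.3, 0.1, 0.6]
opening: 0.995
gripper_force: 0.0
```

Emit:
{"api": "send_rows", "payload": {"rows": [1,0,0,0,0,1,0,0,0,0,1,0,0,0,0,1,0,0,0,0,1,0,0,0,0,1,0,0,0,0,1,0,0,0,0,1,0,0,0,0], "force": 12}}

```text
t: 14.9
position: [0.4645, 0.3106, 0.0365]
orientation: [180.0, -0.0, 21.5]
ft_force: [-1.0, -1.4, 6.7]
opening: 0.668
gripper_force: 12.0
```

Emit:
{"api": "send_rows", "payload": {"rows": [1,0,0,-0.005,0,1,0,0,-0.015,0,1,0,0,-0.035,0,1,0,0,-0.06,0,1,0,0,-0.085,0,1,0,0,-0.105,0,1,0,0,-0.115,0,1,0,0,-0.12,0,1,0,0,-0.12,0], "force": 18}}

```text
t: 15.8
position: [0.4643, 0.3106, 0.1562]
orientation: [180.0, -0.0, 21.5]
ft_force: [0.2, -0.1, -2.3]
opening: 0.662
gripper_force: 18.0
```

Run:
```python
from h import *
s=arm.get_state();print(s['position'],s['orientation'],s['opening'],s['ft_force'],s['gripper_force'])
yaw=np.radians(s['orientation'][2]);d=np.array([.585,-.042])-s['position'][:2]
print('tool shift',d@[np.cos(yaw),np.sin(yaw)],d@[np.sin(yaw),-np.cos(yaw)])
```

```text
[0.46427562 0.31059613 0.15621454] [ 1.79998572e+02 -2.08067695e-03  2.15128531e+01] 0.6618467007157288 [ 0.19629265 -0.06231327 -2.30804013] 17.99989342689514
tool shift -0.016986350256959798 0.3723034685328953
```

Emit:
{"api": "send_rows", "payload": {"rows": [1,-0.001,0.012,0,0,1,-0.002,0.036,0,3,1,-0.003,0.07,0,6,1,-0.005,0.11,0,9,1,-0.007,0.15,0,12,1,-0.009,0.19,0,15,1,-0.011,0.23,0,18,1,-0.013,0.27,0,22,1,-0.015,0.305,0,25,1,-0.016,0.335,0,28,1,-0.017,0.357,0,30,1,-0.017,0.368,0,30]}}

```text
t: 17.0
position: [0.5832, -0.0407, 0.1549]
orientation: [180.0, 0.1, -8.6]
ft_force: [-0.6, 0.8, -2.2]
opening: 0.667
gripper_force: 18.0
```

Emit:
{"api": "send_rows", "payload": {"rows": [1,0,0,0,0,1,0,0,0,0,1,0,0,0,0]}}

```text
t: 17.3
position: [0.583, -0.0369, 0.156]
orientation: [-180.0, 0.0, -8.4]
ft_force: [0.0, -0.5, -3.1]
opening: 0.66
gripper_force: 18.0
```

Run:
```python
from h import *
s=arm.get_state();print(s['position'],s['orientation'],s['opening'],s['ft_force'],s['gripper_force'])
yaw=np.radians(s['orientation'][2]);d=np.array([.585,-.042])-s['position'][:2]
print('tool shift',d@[np.cos(yaw),np.sin(yaw)],d@[np.sin(yaw),-np.cos(yaw)])
im=snapshot('wrist'); sc=snapshot('scene'); cv2.imwrite('pics/w3.png',im)
c=np.zeros((600,640,3),np.uint8);c[:300]=im[:300];b=cv2.resize(sc[130:280,180:380],None,fx=2,fy=2);c[300:,:400]=b;cv2.imwrite('pics/c3.png',c)
```

```text
[ 0.5829973  -0.03685898  0.15600533] [-1.79987016e+02  4.61356401e-02 -8.39404244e+00] 0.6600556754068159 [ 0.02746545 -0.46504468 -3.09357672] 17.999956905841827
tool shift 0.002731734749969265 0.004793591607399462
```

View pics/c3.png

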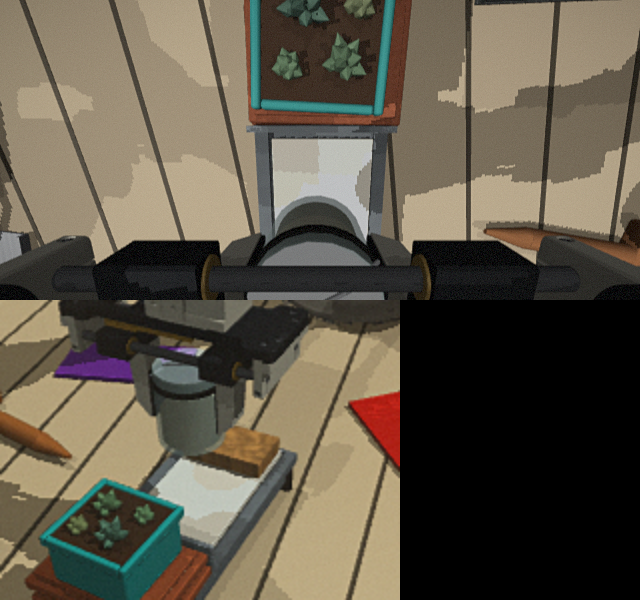

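The jar is held upright over the tile, the glaze is clear, and the stack is square. I'll centre and lower to about 5 mm above it.

Emit:
{"api": "send_rows", "payload": {"rows": [1,0.0027,0.0048,0.01,0,1,0.0027,0.0048,0.025,0,1,0.0027,0.0048,0.045,0,1,0.0027,0.0048,0.06,0,1,0.0027,0.0048,0.069,0,1,0.0027,0.0048,0.0735,0,1,0.0027,0.0048,0.0735,0,1,0.0027,0.0048,0.0735,0]}}

```text
t: 18.2
position: [0.5859, -0.0433, 0.0833]
orientation: [180.0, -0.1, -8.5]
ft_force: [0.5, -0.7, -2.2]
opening: 0.664
gripper_force: 18.0
```

Emit:
{"api": "send_rows", "payload": {"rows": [1,0,0,0.001,0,1,0,0,0.002,0,1,0,0,0.002,0]}}

```text
t: 18.5
position: [0.5855, -0.0432, 0.0809]
orientation: [180.0, -0.0, -8.5]
ft_force: [1.3, -0.6, -2.8]
opening: 0.662
gripper_force: 18.0
```

Emit:
{"api": "send_rows", "payload": {"rows": [1,0,0,0.001,0,1,0,0,0.001,0,1,0,0,0.001,0]}}

```text
t: 18.8
position: [0.5854, -0.0431, 0.0797]
orientation: [180.0, 0.0, -8.5]
ft_force: [-0.2, -0.4, -2.0]
opening: 0.663
gripper_force: 18.0
```

Emit:
{"api": "send_rows", "payload": {"rows": [1,0,0,0.001,0,1,0,0,0.0015,0,1,0,0,0.0015,0,1,0,0,0.0015,0]}}

```text
t: 19.2
position: [0.5855, -0.0432, 0.0782]
orientation: [180.0, -0.0, -8.5]
ft_force: [0.4, 0.0, -1.6]
opening: 0.664
gripper_force: 18.0
```

Emit:
{"api": "send_rows", "payload": {"rows": [1,0,0,0.0005,0,1,0,0,0.001,0,1,0,0,0.001,0,1,0,0,0.001,0]}}

```text
t: 19.6
position: [0.5859, -0.0432, 0.0781]
orientation: [180.0, -0.1, -8.5]
ft_force: [-2.6, 1.2, 6.1]
opening: 0.663
gripper_force: 18.0
```

Contact made. I'll ease back slightly and release.

Emit:
{"api": "send_rows", "payload": {"rows": [1,0,0,-0.001,0,1,0,0,-0.001,0,1,0,0,-0.001,0], "force": 8}}

```text
t: 19.9
position: [0.5855, -0.0432, 0.0782]
orientation: [180.0, -0.0, -8.5]
ft_force: [-0.5, -0.1, 0.1]
opening: 0.667
gripper_force: 8.0
```

Emit:
{"api": "send_rows", "payload": {"rows": [-0.4,0,0,0,0,-0.5,0,0,0,0,-0.6,0,0,0,0,-0.8,0,0,0,0,-1,0,0,0,0,-1,0,0,0,0,-1,0,0,0,0]}}

```text
t: 20.6
position: [0.5855, -0.0432, 0.0782]
orientation: [180.0, -0.0, -8.5]
ft_force: [0.2, -0.0, -0.1]
opening: 0.995
gripper_force: 0.0
```

Released cleanly. I'll go straight up, then back away.

Emit:
{"api": "send_rows", "payload": {"rows": [-1,0,0,-0.01,0,-1,0,0,-0.03,0,-1,0,0,-0.06,0,-1,0,0,-0.1,0,-1,0,0,-0.15,0,-1,0,0,-0.17,0,-1,-0.05,-0.05,-0.17,0,-1,-0.1,-0.1,-0.17,0,-1,-0.1,-0.15,-0.17,0,-1,-0.1,-0.2,-0.17,0,-1,-0.1,-0.2,-0.17,0,-1,-0.1,-0.2,-0.17,0]}}

```text
t: 21.8
position: [0.5155, 0.1733, 0.2491]
orientation: [-179.9, -0.1, -8.2]
ft_force: [-0.0, -0.4, 0.1]
opening: 1.0
gripper_force: 0.0
```

Run:
```python
from h import *
sc=snapshot('scene');t=snapshot('top');cv2.imwrite('pics/t4.png',t)
a=cv2.resize(sc[160:310,180:350],None,fx=3,fy=3,interpolation=2);b=cv2.resize(t[95:230,295:390],None,fx=3,fy=3,interpolation=2)
c=np.zeros((450,800,3),np.uint8);c[:,:510]=a;c[:405,510:795]=b;cv2.imwrite('pics/c4.png',c)
```

```text
(no output)
```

View pics/c4.png

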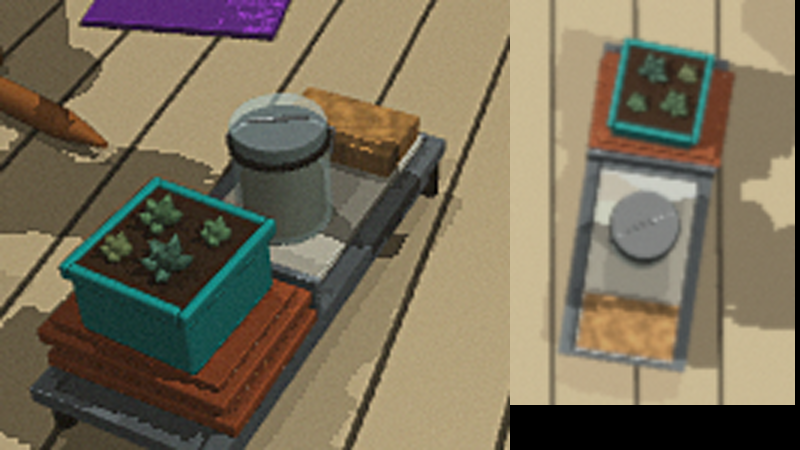

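The jar stands upright on the glaze (lid at (645,226) in the right pane) and the stack is square. A quick numeric check of the jar centre follows.

Run:
```python
from h import *
T=cam('top');f=lambda u,v,z:onz(*T[:2],295+(u-510)/3,95+v/3,z)[:2]
print('jar',f(645,226,.039+.075),'glaze rear mid',f(650,170,.039),'cork rear top mid',f(632,299,.059),'cork front top',f(626,355,.059),'lip',f(622,364,.037))
print(arm.get_state()['t'])
```

```text
jar [ 0.58362444 -0.04362978] glaze rear mid [ 0.64780442 -0.05243734] cork rear top mid [ 0.52596902 -0.03446501] cork front top [ 0.47542275 -0.02886562] lip [ 0.4682009  -0.02594734]
21.9
```

```bash
python3 -c "
from h import *
print(arm.close_job())"
```

```text
the job is handed in; nothing more can be done
None
```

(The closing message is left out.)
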